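# Set up a mounting mould and hold the tweezers ready at the marked gap

## Task

Slip the white mould ring over the upright plug of the mould base until it sits fully home on the foot, and let go of it. Then take the sprung tweezers off their rest by the finger pads, squeeze them to the marked tip gap of 8 mm (pointer between the two marks, never squeezed shut), and finish while still holding them steady at that gap, clear of everything else and level, with both tips about 3 cm above the middle of the ring's mouth. Leave the other things on the desk where they are.

Things in the scene. Friction and masses are not known exactly. Their poses are not given: they have to be found in the camera images.
- mould_base: Fixed mould base: round steel foot 60 mm across and 8 mm high with an upright aluminium plug (shaft) 28 mm in diameter in its middle, rising 20 mm above the foot to 28 mm above the desk, with a 2.5 mm chamfer at the top. Origin on the desk on the plug's axis, z up.
- plug_top (a point): Centre of the top face of that plug, 28 mm above the desk, z up.
- ring_centre (a point): Centre (half-way up, on the axis) of the loose white plastic mould ring that stands on the desk: an open tube 40 mm outside, 31 mm inside, 34 mm high, 60 g, axis z; it can be taken across its outside. Fully home over the plug its lower rim lies on the foot, its centre is 25 mm and its top 42 mm above the desk.
- tweezers_rest: Fixed grey tweezers rest: plate 130x54x6 mm with two cross rails (8 mm thick, 45 mm behind and 52 mm ahead of the origin) that carry the tweezers 30 mm above the desk; ears at the rail ends, 27 mm to either side, rise to 35 mm. Between the rails fingers have room down to the plate. Origin on the desk, x runs to the tweezers' tips.
- tweezers_grip (a point): Midway between the two ribbed finger pads (28 mm long along x, 10 high) of the steel tweezers, half-way up; 35 mm above the desk on the rest. x runs to the tips (55 mm ahead of this point), y to the sprung leg, z up. Taken from above across the pads: 37.5 mm over their outer faces when relaxed, 28 mm (then parallel) at the 8 mm tip gap; 1 mm more there gives 1.7 mm more gap.
- tip_left (a point): Inner face of the tip of the sprung leg (y side), half-way up the leg.
- tip_right (a point): Inner face of the tip of the other leg, half-way up; the distance from tip_left is the tip gap.
- tweezers_leg (a joint): Squeeze of the sprung leg, rad: 0 relaxed (tip gap 24 mm), 0.12 at the marked gap of 8 mm, 0.165 squeezed shut (2 mm); gap = 8 mm + 135 mm x (0.12 - value).
- tweezers: Loose sprung tweezers, 151 mm long, 10 mm high, 65 g, lying flat; hinge at the tail. Closing starts at about 2.7 N on the pads, the 8 mm gap takes 6 N; let go, they spring open. A scale bar crosses over the legs 35 mm ahead of the pads; a pointer on the sprung leg stands between its two raised marks at the right gap. Origin 10 mm behind and 5 mm below tweezers_grip, same axes.
- mould_ring: The white mould ring again, its origin at the centre of its lower rim.
- specimen_mount_3: Bystander, leave alone: light-coloured round resin specimen mount, 30 mm across, 16 high; origin at the centre of its underside.
- loupe: Bystander, leave alone: black stand loupe, 37 mm across, 39 high; origin at the centre of its underside.
- petri_dish: Bystander, leave alone: glass dish, 70 mm across, 14 high; origin at the centre of its underside.
- slide_box: Bystander, leave alone: small carton, 34x85x28 mm; origin at the centre of its underside.
- specimen_mount_0: Bystander, leave alone: black round resin specimen mount, 30 mm across, 16 high; origin at the centre of its underside.
- objective_can_1: Bystander, leave alone: dark screw canister, 41 mm across, 58 high; origin at the centre of its underside.
- swab_jar: Bystander, leave alone: glass jar of swabs, 62 mm across, 79 high; origin at the centre of its underside.
Mind the look-alikes: they are no part of the job. What is shaped like the mould_ring but blue or pink is not meant.

How it is judged (in metres and radians):
On the way, in this order (a step that is already met when the one before it is completed fails the run):
1. the ring sits fully home over the plug and is let go (horizontal distance between ring_centre and plug_top below 0.003 m and z of ring_centre in the frame of plug_top below -0.0015 m and angle between ring_centre's own z axis and vertical below 0.06 rad and contact force between the fingers and mould_ring below 0.1 N), for 0.3 s.
2. the tweezers are lifted off the rest in the fingers (z of tweezers_grip in the frame of tweezers_rest above 0.05 m and contact force between the fingers and tweezers above 1 N and contact force between tweezers and tweezers_rest below 0.1 N and contact force between tweezers and mould_ring below 0.1 N and contact force between tweezers and mould_base below 0.1 N), for 0.2 s.
3. the tips are held at the marked gap over the ring's mouth (distance between tip_left and tip_right between 0.0055 and 0.0105 m and horizontal distance between each of tip_left, tip_right and plug_top below 0.0155 m and z of tip_left in the frame of plug_top between 0.024 and 0.079 m and z of tip_right in the frame of plug_top between 0.024 and 0.079 m and contact force between the fingers and tweezers above 1 N and contact force between tweezers and tweezers_rest below 0.1 N and contact force between tweezers and mould_ring below 0.1 N and contact force between tweezers and mould_base below 0.1 N), for 1 s.
At the end, for the whole second after the job is handed in: Ring home on the foot (3 mm off axis, 1.5 mm off depth at most) and let go; tweezers held by the fingers, level within 0.25 rad, still, touching neither rest, ring nor base; tip gap 5.5 to 10.5 mm; both tips within 15.5 mm of the plug's axis and 10 to 65 mm above the ring (all of step 1 and all of step 3 and angle between tweezers_grip's own z axis and vertical below 0.25 rad and linear speed of tweezers below 0.02 m/s and velocity of joint tweezers_leg between -0.1 and 0.1 rad/s); the arm keeps its last pose, push and grip.
It fails at once if the tweezers are squeezed shut (gap under 3.5 mm) (distance between tip_left and tip_right below 0.0035 m).
It fails at once if another thing on the desk is pushed more than 3 cm (distance of any of specimen_mount_3, loupe, petri_dish, slide_box, specimen_mount_0, objective_can_1, swab_jar from where it was at the start of the episode above 0.03 m).
It also fails if it takes over 54 s, if anything falls off the work surface, if the arm or the gripper's body presses on something with over 40 N, if the wrist force passes 120 N, or if a joint passes its speed limit or range.

## Robot

A 6-joint arm with a two-finger parallel gripper is mounted at the origin on a cart in front of the work surface, level with it; the furniture and walls round the work are solid. World frame = base frame: x ahead of the robot, y to its left, z up, the work surface at z = 0. Lengths are in mm, angles in rad, forces in N, time in s.
With the tool pointing down it reaches from about 350 to 975 mm from the base axis. Payload 7.1 kg.
Tool frame: the origin (TCP) lies at the very end of the fingers, on their centre line; the grasp point (between the pads) lies 19 mm behind it (ctrl.grasp_offset is the distance from the TCP to the grasp point, in mm); z points along the fingers, y is the line along which they close (so a half turn about z gives the same grasp; the last joint's range is limited). The gripper opens to 88 mm and grips with 3 to 60 N. Pads are 20 mm wide; open, the fingers measure 115 mm over their backs; the gripper's body (75 mm by 178 mm) begins 61 mm behind the grasp point.
Start: joints at [-1.133, 0.423, 1.63, -0, 1.089, -0.019], TCP at [275.688, -560.893, 198.275] pointing down, gripper open.
Joint ranges: [-3, 3], [-0.9, 2.11], [0.09, 2.58], [-1.31, 4.45], [0.11, 2.69], [-2.54, 2.54]. Speed limits (rad/s): [2.39, 2.39, 3.01, 3.14, 3.14, 3.14].

## Interface

Orientations are given as a rotation vector (axis times angle).
In Python, from workcell import ctrl, viewer, ticket, models gives the robot as it stands.
- The arm moves only by the tool play_rows, never from a script. Its arguments are lists of equal length, an entry for each row: "dp": the shift along the world's x, y, z in mm, a list of three; "yaw": the turn about the world's z in degrees. In form: {"dp": [[tx, ty, tz], ...], "yaw": [yaw, ...]}. A call has 1 to 8 rows; each row shifts and turns the commanded pose from where the row before left it; what a row does not reach is not made up. A row lasts 1/12 s, in which the tool goes at most 41.7 mm and 7.16 degrees, less where a joint would pass 70% of its speed; a pose out of reach is approached as far as the arm can. A call is refused whole if a number of a shift passes 41.7 or a number of a turn 7.16, either way. A call with a gripper value outside its range is refused whole. "gripper" is the closure, from 0 (fully open) to 1 (shut), set as the call begins (left out, the last holds). The fingers move at their own pace and stop on an object; the grip force is fixed at half the most. Time passes only in rows, so rows that do not move let the fingers close. It gives the time, the measured TCP pose, the force, the opening and the grip force at its end, in the units of the state.
- ctrl.get_obs(): the state, without advancing time (a new reading comes with each control period).
- viewer.get_image(name): name is "side" or "top"; returns a dict with "pixels" (400x640x3 uint8, red, green, blue), "range_z" (400x640 float32, mm along the optical axis (not along the pixel's ray), 0 where there is no reading), "fx", "fy", "cx", "cy" (pixels), "dist_coeffs" ([k1, k2, p1, p2, k3] as OpenCV has them; the pictures are not rectified), "T" (4x4, takes a point from camera to world coordinates). Camera axes: x right, y up, looking along -z (the intrinsics and any distortion apply to the point x, -y, -z); pixel columns grow to the right and rows downward; lengths in mm; the calibration is good to about 2 mm. A picture is of the moment at which its call begins.
- ticket.close_job(): hands the job in; it is judged then, once.
Trained networks look in a picture, given as the dict that the camera call returned (one of the last four; its "shot" number tells which), for a name from the list of things; names that differ only in an ending like _2 or _b are one class to them, and where a whole thing is asked for, a point or a joint stands for the part that bears it (a point fixed in the world has none). Each returns a list of dicts, best first, with "conf" (0 to 1); they miss things now and then, are a little off and sometimes report something else, mostly with a low value. They report only what shows in the picture. A call takes as long as a camera call. They do not tell look-alikes from the thing itself.
- models.look_for(picture, name): "bbox" ([centre column, centre row, width, height] in pixels, round what is visible of it).
- models.landmark_of(picture, name): "location" ([column, row] in pixels: a listed point, or the origin of a listed thing).
The state is a dict: "t": time; "qpos": joint angles; "qvel": joint speeds; "joint_torque": joint torques, N m; "ee_pos": TCP position; "orientation": TCP orientation; "ft_force": force on the tool from outside, world axes, zero at the start; "moment": the same for the moment, N m; "width": finger opening in mm; "grasp_force": force on a finger pad.
Only numpy, scipy, OpenCV 4.12 (cv2) and the standard library are available. Lean on these libraries where they do the work, as an engineer would, in place of code of your own. Each camera call takes 0.05 s, during which the arm holds its last target. There are 200 camera calls.

## Working session

There is one attempt and no reset: what is moved stays moved. The work goes in short steps, Python scripts to look and compute and a tool call to move; the robot and the scene stay as the last step left them, time stands still between calls to the robot, and variables do not carry over. Pictures are saved under pics/ and viewed, at most 10 in all, crops included, and the job is handed in when it is done.

Besides the shell and the picture viewer there is one more tool, called after ">>>" by a JSON object that holds its "api" and its "payload". play_rows: Moves the arm, as the interface text tells. Its arguments: {"type":"object","properties":{"dp":{"type":"array"},"yaw":{"type":"array"},"gripper":{"type":"number"}},"required":["dp","yaw"]}

```bash
mkdir -p pics
cat > h.py <<'E'
import numpy as np, cv2
from workcell import ctrl, viewer, ticket, models
def K(p): return np.array([[p['fx'],0,p['cx']],[0,p['fy'],p['cy']],[0,0,1.]])
def ray(p,uv):
    x,y=cv2.undistortPoints(np.array([[uv]],float),K(p),np.array(p['dist_coeffs'],float))[0,0]
    T=np.array(p['T']); return T[:3,3],T[:3,:3]@np.array([x,-y,-1.])
def at_z(p,uv,z):
    o,d=ray(p,uv); return o+d*(z-o[2])/d[2]
def depth_pt(p,uv):
    o,d=ray(p,uv); return o+d*float(p['range_z'][int(round(uv[1])),int(round(uv[0]))])
def proj(p,P):
    T=np.array(p['T']); c=(np.atleast_2d(P)-T[:3,3])@T[:3,:3]
    return cv2.projectPoints((c*[1,-1,-1]).reshape(-1,1,3),np.zeros(3),np.zeros(3),K(p),np.array(p['dist_coeffs'],float))[0][:,0]
def cloud(p):
    h,w=p['range_z'].shape; v,u=np.mgrid[:h,:w]
    q=cv2.undistortPoints(np.stack([u,v],-1).reshape(-1,1,2).astype(float),K(p),np.array(p['dist_coeffs'],float))[:,0]
    T=np.array(p['T']); d=p['range_z'].reshape(-1,1)
    return (T[:3,3]+(np.c_[q[:,0],-q[:,1],-np.ones(len(q))]*d)@T[:3,:3].T).reshape(h,w,3)
def save(p,n,box=None,s=1):
    im=p['pixels'][...,::-1]
    if box: im=im[box[1]:box[3],box[0]:box[2]]
    cv2.imwrite('pics/'+n,cv2.resize(im,None,fx=s,fy=s,interpolation=cv2.INTER_CUBIC))
E
python3 - <<'E'
from h import *
np.set_printoptions(precision=1,suppress=True)
o=ctrl.get_obs(); print(o['t'],o['ee_pos'],o['orientation'],o['width'],ctrl.grasp_offset)
for c in ('top','side'):
    p=viewer.get_image(c); save(p,c+'0.png'); print(c,np.array(p['T'])[:3])
    for n,z in [('mould_base',0),('plug_top',28),('ring_centre',17),('tweezers_rest',0),('tweezers_grip',35),('tip_left',35),('tip_right',35),('tweezers',30),('mould_ring',0),('loupe',0),('petri_dish',0),('slide_box',0),('specimen_mount_0',0),('objective_can_1',0),('swab_jar',0)]:
        for r in models.landmark_of(p,n)[:4]:
            print(n,round(r['conf'],2),np.array(r['location']),at_z(p,r['location'],z)[:2])
E
```

```text
0.0 [ 275.5 -560.4  197.5] [-3.1 -0.7  0. ] 87.78446797955098 18.700000000000003
top [[   0.     1.    -0.2  387.5]
 [  -1.    -0.    -0.   -58.3]
 [  -0.     0.2    1.  1046.4]]
mould_base 0.62 [346.8 197.6] [ 572.2 -131. ]
mould_base 0.31 [246.3 230.9] [480.7 142.1]
plug_top 0.59 [343.  189.6] [ 589.  -119.1]
ring_centre 0.65 [246.6 263.2] [394.2 135.4]
ring_centre 0.62 [248.4 203. ] [554.5 135.5]
ring_centre 0.57 [244.1 231.9] [476.6 144.6]
ring_centre 0.56 [277.4 236.5] [464.4  55.5]
tweezers_rest 0.94 [439.4 234.1] [ 472.1 -379.9]
tweezers_grip 0.66 [440.4 227.6] [ 486.3 -372.7]
tip_right 0.63 [442.5 209.2] [ 534.9 -380.8]
tweezers 0.79 [441.  235.7] [ 465.5 -374.7]
mould_ring 0.55 [285. 237.] [464.4  36.9]
mould_ring 0.54 [244.9 260. ] [402.8 143.4]
mould_ring 0.53 [247.3 230.1] [482.9 139.4]
mould_ring 0.44 [251.2 200.5] [564.2 131.2]
loupe 0.5 [374.6 261.9] [ 398.2 -203.1]
petri_dish 0.81 [283.4 144.2] [724.8  45.4]
slide_box 0.59 [320.  150.8] [705.4 -57.5]
specimen_mount_0 0.5 [311.3 267.8] [382.6 -34.4]
specimen_mount_0 0.48 [202.3 249.6] [430.1 259.6]
objective_can_1 0.52
[... 742 characters left out ...]
533.5 -380.3]
tip_right 0.42 [230.5 224.6] [684.2 102.8]
tweezers 0.81 [382.4 165.4] [ 470.3 -364.2]
mould_ring 0.85 [335.3 284.5] [392.7 141.8]
mould_ring 0.76 [268.5 260.4] [559.6 138.7]
mould_ring 0.73 [292.9 314. ] [431.3 261.5]
mould_ring 0.69 [298.9 271.6] [481.  140.8]
petri_dish 0.41 [230.6 226.2] [710.2  67.8]
petri_dish 0.17 [291.9 316.4] [429.9 268.3]
slide_box 0.66 [254.9 205.8] [706.6 -40.4]
specimen_mount_0 0.65 [292.7 317.4] [427.2 270. ]
specimen_mount_0 0.42 [367.9 245.2] [381.1 -21.4]
objective_can_1 0.61 [263.5 184.8] [ 743.  -144.8]
objective_can_1 0.4 [312.3 203. ] [ 579.8 -125.2]
objective_can_1 0.3 [366.9 245.4] [382.9 -19.5]
swab_jar 0.88 [278.4 174.7] [ 734.9 -215.5]
```

Run:
```python
import cv2
a=cv2.imread('pics/top0.png')[110:310,180:480]; b=cv2.imread('pics/side0.png')[130:340,200:440]
cv2.imwrite('pics/a.png',cv2.resize(a,None,fx=2.6,fy=2.6,interpolation=2)); cv2.imwrite('pics/b.png',cv2.resize(b,None,fx=2.6,fy=2.6,interpolation=2))
```

```text
(no output)
```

View pics/a.png

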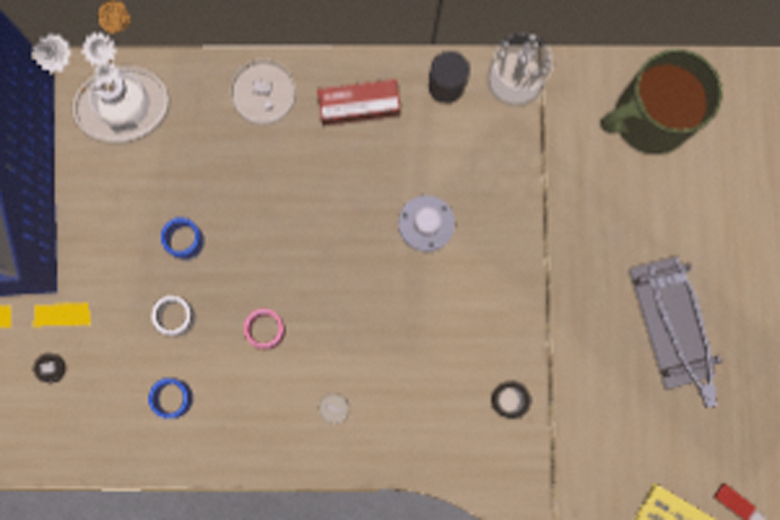

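View pics/b.png

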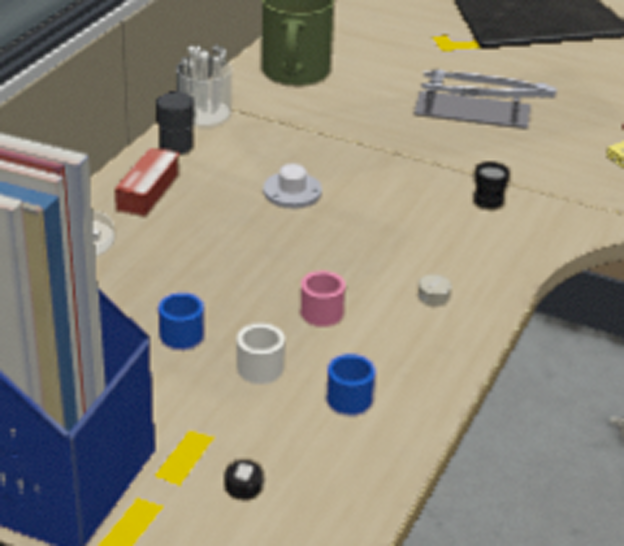

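The look-alikes in the top picture are blue (249,201), pink (281,237) and blue (245,263). The white ring is at about (246,231), near world (479,142), so that is the one I want. Next I'll measure precisely and check it in one close crop.

Run:
```python
from h import *
from scipy.spatial.transform import Rotation as R
np.set_printoptions(precision=1,suppress=True)
o=ctrl.get_obs(); print(R.from_rotvec(o['orientation']).as_matrix().round(3).tolist(), o['qpos'])
ims={}
for c in ('top','side'):
    p=viewer.get_image(c); C=cloud(p); z=C[...,2]; ims[c]=p
    np.savez(c+'.npz',C=C,px=p['pixels'])
    def roi(x,y,r): return np.hypot(C[...,0]-x,C[...,1]-y)<r
    print(c,'desk z',np.median(z[roi(500,-20,30)]))
    for n,x,y,r,lo,hi in [('ring',479,142,32,27,45),('plug',574,-124,24,22,40),('foot',574,-124,36,4,14),('rest_all',475,-370,90,24,45),('plate',475,-370,90,3,12)]:
        m=roi(x,y,r)&(z>lo)&(z<hi); P=C[m]
        if len(P): 
            (cx,cy),rr=cv2.minEnclosingCircle(P[:,:2].astype(np.float32)); 
            rect=cv2.minAreaRect(P[:,:2].astype(np.float32))
            print(n,len(P),P.mean(0),'circ',np.array([cx,cy,rr]),'rect',rect)
    m=(C[...,1]>170)&(C[...,1]<400)&(z>60)&(C[...,0]>300)&(C[...,0]<620); 
    if m.any(): print('binder',C[m].min(0),C[m].max(0))
t=ims['top']['pixels'][205:262,215:300,::-1]; s=ims['top']['pixels'][195:260,405:475,::-1]
q=ims['side']['pixels'][140:190,340:425,::-1]
f=lambda a:cv2.resize(a,(390,300),interpolation=cv2.INTER_CUBIC)
cv2.imwrite('pics/c.png',np.vstack([np.hstack([f(t),cv2.copyMakeBorder(f(s),0,0,0,0,0)]),np.hstack([f(q),f(q)*0])]))
```

```text
[[0.897, 0.441, 0.0], [0.441, -0.897, -0.0], [0.0, 0.0, -1.0]] [-1.1  0.4  1.6  0.   1.1 -0. ]
top desk z -1.050015434567058
ring 74 [478.9 138.1  32.6] circ [479.4 138.5  20. ] rect ((478.9015808105469, 138.08114624023438), (37.28021240234375, 36.90119171142578), 46.62297439575195)
plug 83 [ 578.4 -122.1   26.7] circ [ 578.7 -122.1   13.7] rect ((578.271484375, -122.31342315673828), (26.339588165283203, 25.29026985168457), 42.76924514770508)
foot 261 [ 577.1 -122.2    7.2] circ [ 578.5 -122.2   29.8] rect ((578.3974609375, -121.7075424194336), (56.318477630615234, 57.59829330444336), 0.1522974967956543)
rest_all 388 [ 465.3 -377.5   35.3] circ [ 462.2 -382.2   74. ] rect ((460.71575927734375, -376.8834533691406), (147.60035705566406, 54.575984954833984), 14.098106384277344)
plate 659 [ 472.5 -372.4    5.5] circ [ 478.1 -367.4   88.5] rect ((473.5201721191406, -373.8865966796875), (157.855224609375, 175.46316528320312), 59.694915771484375)
binder [496.9 264.4  60.1] [620.  386.  287.9]
side desk z 0.4544121161103476
ring 138 [477.  143.6  32.2] circ [478.1 142.3  21.2] rect ((478.06658935546875, 142.4152069091797), (38.63886260986328, 41.3586311340332), 67.4308090209961)
plug 61 [ 575.6 -116.4   26.9] circ [ 575.7 -117.5   14.3] rect ((576.36083984375, -117.71521759033203), (23.889083862304688, 27.397043228149414), 31.651174545288086)
foot 179 [ 572.9 -111.6    8.3] circ [ 573.5 -123.5   35.3] rect ((575.413330078125, -122.35064697265625), (64.77359008789062, 58.852657318115234), 69.71280670166016)
rest_all 340 [ 462.6 -374.    35.9] circ [ 462.1 -379.8   74. ] rect ((459.1787414550781, -371.68023681640625), (145.6586456298828, 59.09760665893555), 15.749253273010254)
plate 400 [ 472.3 -366.3    6. ] circ [ 475.2 -371.4   89.3] rect ((469.2237548828125, -368.1761474609375), (170.32652282714844, 145.68162536621094), 26.50491714477539)
binder [496.1 265.   60. ] [620.  396.6 288.9]
```

View pics/c.png

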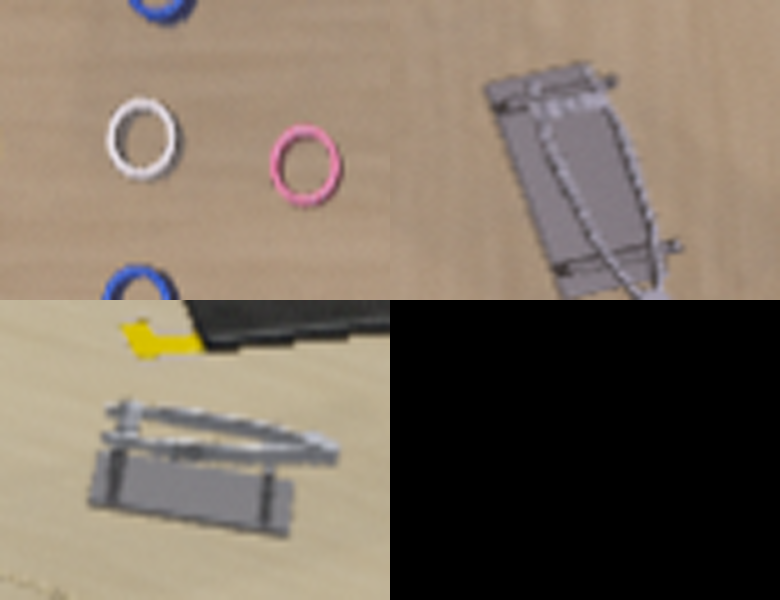

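White ring confirmed at top pixel (246,231); the pink and blue ones are the look-alikes. The tweezers lie with their tips towards +x, at about 15°. Moving to the ring.

>>> {"api": "play_rows", "payload": {"dp": [[11, 38, 0], [11, 38, 0], [11, 38, 0], [11, 38, 0], [11, 38, 0], [11, 38, 0], [11, 38, 0], [11, 38, 0]], "yaw": [6, 6, 6, 6, 6, 6, 6, 6], "gripper": 0.32}}

```text
t: 2.37
ee_pos: [363.9, -255.2, 198.5]
orientation: [2.501, 1.9, 0.0]
ft_force: [-0.0, 0.1, 0.2]
width: 59.5
grasp_force: 0.0
```

>>> {"api": "play_rows", "payload": {"dp": [[11, 39, 0], [11, 39, 0], [11, 39, 0], [11, 39, 0], [11, 39, 0], [11, 39, 0], [11, 39, 0], [11, 39, 0]], "yaw": [2, 2, 2, 2, 2, 2, 2, 2]}}

```text
t: 3.03
ee_pos: [452.0, 57.3, 198.6]
orientation: [2.216, 2.226, 0.001]
ft_force: [0.8, -0.2, 0.8]
width: 59.8
grasp_force: 0.0
```

>>> {"api": "play_rows", "payload": {"dp": [[13, 41, -10], [14, 41, -20], [0, 0, -40], [0, 0, -40], [0, 0, -40], [0, 0, -30], [0, 0, -10], [0, 0, 0]], "yaw": [0, 0, 0, 0, 0, 0, 0, 0]}}

```text
t: 3.7
ee_pos: [474.4, 129.2, 9.3]
orientation: [-2.216, -2.223, 0.007]
ft_force: [0.0, -0.5, 0.5]
width: 59.5
grasp_force: 0.0
```

>>> {"api": "play_rows", "payload": {"dp": [[0, 0, 0], [0, 0, 0], [0, 0, 0], [0, 0, 0], [0, 0, 0], [0, 0, 0]], "yaw": [0, 0, 0, 0, 0, 0], "gripper": 0.6}}

```text
t: 4.2
ee_pos: [476.8, 129.7, 12.2]
orientation: [2.218, 2.224, 0.002]
ft_force: [0.4, 1.0, -0.6]
width: 35.2
grasp_force: 0.0
```

Run:
```python
from h import *
p=viewer.get_image('side'); save(p,'d.png',(220,190,380,310),4)
for r in models.landmark_of(p,'ring_centre')[:4]: print(r, at_z(p,r['location'],17))
o=ctrl.get_obs(); print(o['ee_pos'],o['width'],o['grasp_force'])
```

```text
{'location': [269.1, 256.0], 'conf': 0.83} [555.28853988 142.63274034  17.        ]
{'location': [335.6, 278.7], 'conf': 0.81} [392.52645958 142.65593297  17.        ]
{'location': [326.6, 243.6], 'conf': 0.67} [461.44246772  40.02137224  17.        ]
{'location': [300.0, 270.5], 'conf': 0.62} [471.39734704 154.32779502  17.        ]
[476.39779682 129.62950012  11.79626745] 34.78025712859558 0.0
```

View pics/d.png

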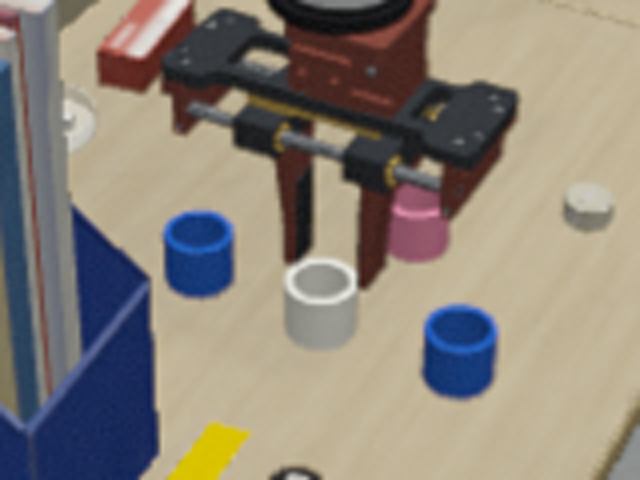

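The ring slipped out towards +y because my shift fell short (white ring at side pixel about (300,266)). Reopening, centring on it and gripping again.

>>> {"api": "play_rows", "payload": {"dp": [[0, 0, 0], [0, 0, 0], [0, 0, 0], [0, 10, -2], [0, 10, -2], [0, 0, 0]], "yaw": [0, 0, 0, 0, 0, 0], "gripper": 0.32}}

```text
t: 4.8
ee_pos: [476.4, 151.3, 7.0]
orientation: [-2.217, -2.226, -0.001]
ft_force: [-0.6, 0.8, 0.1]
width: 59.9
grasp_force: 0.0
```

>>> {"api": "play_rows", "payload": {"dp": [[0, 0, 0], [0, 0, 0], [0, 0, 0], [0, 0, 0], [0, 0, 0], [0, 0, 0]], "yaw": [0, 0, 0, 0, 0, 0], "gripper": 0.6}}

```text
t: 5.3
ee_pos: [476.3, 149.5, 7.4]
orientation: [2.218, 2.224, 0.0]
ft_force: [0.7, -0.7, 0.2]
width: 36.7
grasp_force: 30.0
```

Run:
```python
from h import *
p=viewer.get_image('side'); save(p,'e.png',(240,210,360,300),5)
C=cloud(p);z=C[...,2];px=p['pixels'].astype(int)
m=(np.abs(C[...,0]-476)<40)&(np.abs(C[...,1]-155)<35)&(z>2)&(z<40)&(px.min(-1)>120)&(np.ptp(px,axis=-1)<30)
P=C[m]; print(len(P),P.min(0),P.max(0))
t=P[P[:,2]>28]; print(t.min(0),t.max(0),cv2.minEnclosingCircle(t[:,:2].astype(np.float32)))
```

```text
300 [455.17195682 121.60673044   2.08305653] [495.63662833 163.09618649  38.13547789]
[458.98292551 121.60673044  28.41285217] [495.63662833 161.01004532  38.13547789] ((474.9074401855469, 141.80404663085938), 21.16534996032715)
```

View pics/e.png

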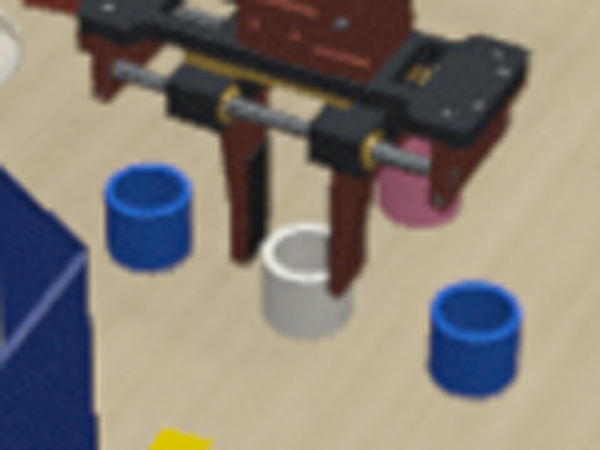

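Run:
```python
from h import *
p=viewer.get_image('side'); px=p['pixels'].astype(int)
a=np.linspace(0,6.28,60)
m=(px.min(-1)>115)&(np.ptp(px,axis=-1)<28); m[:250]=0;m[282:]=0;m[:,:285]=0;m[:,318:]=0
v,u=np.nonzero(m); print('obs',u.min(),u.max(),v.min(),v.max(),len(u))
for x,y in [(476,140),(476,145),(476,150),(476,156),(476,165)]:
    q=np.vstack([proj(p,np.c_[x+20*np.cos(a),y+20*np.sin(a),0*a+h]) for h in (0,34)]); print(x,y,q.min(0),q.max(0))
t=proj(p,[[476.3,149.5,7.4],[476.3-18,159.5,7.4],[476.3+18,159.5,7.4]]); print(t)
```

```text
obs 292 310 254 277 325
476 140 [291.96574706 254.25145684] [310.5182936  278.09072657]
476 145 [290.88318111 255.50393529] [309.4821969  279.43976076]
476 150 [289.79336163 256.76481493] [308.4389568  280.79784619]
476 156 [288.46270298 258.28906889] [307.17754392 282.43961215]
476 165 [286.431013   260.59863766] [305.26569451 284.92723632]
[[298.97468299 271.93933137]
 [304.24296253 277.17494012]
 [289.50625318 272.03579005]]
```

Run:
```python
from h import *
np.set_printoptions(precision=1,suppress=True)
p=viewer.get_image('side'); px=p['pixels'].astype(int);C=cloud(p)
m=(px[...,0]<130)&(px[...,0]>px[...,2]*1.5); m[:235]=0;m[290:]=0;m[:,:280]=0;m[:,322:]=0
for v in range(246,272,3):
    for u in np.nonzero(m[v])[0][::2]: print((u,v),C[v,u],end=' ')
    print()
o=ctrl.get_obs(); print(o)
```

```text
(np.int64(285), 246) [504.7 160.3  75.3] (np.int64(287), 246) [500.3 159.6  76.3] (np.int64(289), 246) [495.3 160.   78.4] (np.int64(307), 246) [453.1 160.4  94. ] (np.int64(309), 246) [448.8 159.9  95.2] (np.int64(311), 246) [443.8 160.9  97.7] (np.int64(313), 246) [443.9 151.   91. ] 
(np.int64(286), 249) [500.6 163.3  70.8] (np.int64(288), 249) [497.2 160.9  70.4] (np.int64(306), 249) [454.4 162.1  86.9] (np.int64(308), 249) [451.  159.6  86.5] (np.int64(310), 249) [445.9 160.8  89.1] (np.int64(312), 249) [445.5 152.1  83.4] 
(np.int64(286), 252) [503.1 159.   58.9] (np.int64(288), 252) [498.2 159.   60.8] (np.int64(306), 252) [453.8 162.9  79.9] (np.int64(308), 252) [451.  159.3  78.4] (np.int64(310), 252) [444.9 162.5  82.9] (np.int64(312), 252) [445.4 151.8  75.3] 
(np.int64(286), 255) [501.3 162.3  53.8] (np.int64(288), 255) [497.1 161.   54.5] (np.int64(307), 255) [451.8 161.9  72.1] (np.int64(309), 255) [449.  158.3  70.6] (np.int64(311), 255) [446.6 153.7  68.3] 
(np.int64(286), 258) [502.5 160.2  43.8] (np.int64(288), 258) [496.1 162.9  48.1] (np.int64(306), 258) [454.1 16
[... 239 characters left out ...]
452.5 159.8  54.4] (np.int64(309), 261) [447.8 159.9  56.2] (np.int64(311), 261) [448.8 148.2  47.6] 
(np.int64(306), 264) [454.4 160.4  46. ] (np.int64(308), 264) [449.8 160.2  47.6] (np.int64(310), 264) [447.9 154.5  44.3] 
(np.int64(306), 267) [454.2 160.5  38. ] (np.int64(308), 267) [448.6 162.3  41.5] 

{'t': 5.45, 'qpos': array([0.3, 0.6, 2. , 0. , 0.6, 0.3]), 'qvel': array([ 0.,  0.,  0., -0., -0., -0.]), 'joint_torque': array([ -0. , -48.8, -13.7,   0. ,   0.1,   0. ]), 'ee_pos': array([476.3, 149.5,   7.4]), 'orientation': array([2.2, 2.2, 0. ]), 'ft_force': array([-0.4,  0.2, -0. ]), 'moment': array([ 0. , -0.1,  0. ]), 'grasp_force': 30.00000790692866, 'width': 37.222365611567255}
```

The depth puts the visible finger ends at z≈35 while the state says 7, so the tips are only pinching the rim. I'll open, go down carefully and compare again.

>>> {"api": "play_rows", "payload": {"dp": [[0, 0, 0], [0, 0, 0], [0, 0, 0], [0, -8, 0], [0, 0, -3], [0, 0, -2], [0, 0, 0], [0, 0, 0]], "yaw": [0, 0, 0, 0, 0, 0, 0, 0], "gripper": 0.32}}

```text
t: 6.12
ee_pos: [476.0, 141.5, 2.1]
orientation: [-2.218, -2.224, 0.001]
ft_force: [-0.3, 0.2, 0.1]
width: 59.6
grasp_force: 0.0
```

```bash
cat > tip.py <<'E'
from h import *
np.set_printoptions(precision=1,suppress=True)
def fingers(p,ee,w=75):
    C=cloud(p);px=p['pixels'].astype(int);z=C[...,2]
    m=(px[...,0]<140)&(px[...,0]>px[...,2]*1.4)&(np.hypot(C[...,0]-ee[0],C[...,1]-ee[1])<w)&(z>1)&(z<ee[2]+70)
    return C[m]
if __name__=='__main__':
    o=ctrl.get_obs(); ee=o['ee_pos']; print(ee,o['width'],o['ft_force'])
    for c in ('side','top'):
        p=viewer.get_image(c); P=fingers(p,ee)
        if len(P)<5: print(c,len(P));continue
        print(c,len(P),'min',P.min(0),'max',P.max(0),'low z',np.sort(P[:,2])[:10])
    p=viewer.get_image('side')
    save(p,'f.png',(260,220,340,290),8)
E
python3 tip.py
```

```text
[476.  141.5   2.1] 59.57580942715238 [-0.3  0.2  0.1]
side 179 min [433.1  67.9  11.3] max [516.2 156.1  71.9] low z [11.3 27.2 28.2 29.  29.3 30.  30.3 31.4 32.  32.1]
top 0
```

View pics/f.png

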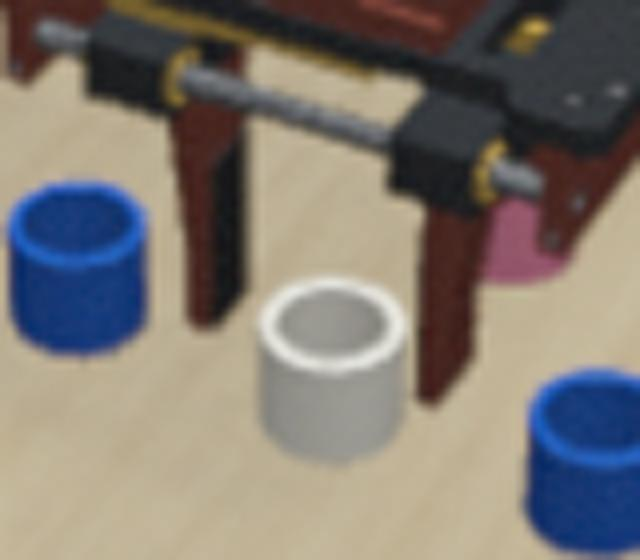

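The tips show at about z 28 (right tip at side pixel (314,270)) with the state at 2. So the reported z is about 26 low, and I'll use the pictures for height.

>>> {"api": "play_rows", "payload": {"dp": [[0, 0, -3], [0, 0, -3], [0, 0, -3], [0, 0, 0]], "yaw": [0, 0, 0, 0]}}

```text
t: 6.6
ee_pos: [475.7, 141.5, -7.3]
orientation: [-2.218, -2.224, 0.001]
ft_force: [-0.5, 1.1, 0.5]
width: 59.6
grasp_force: 0.0
```

```bash
python3 tip.py
```

```text
[475.7 141.5  -7.3] 59.61274647123864 [-0.5  1.1  0.5]
side 171 min [433.1 131.   16.8] max [516.7 156.6  62.7] low z [16.8 18.6 19.8 20.4 20.4 20.4 21.8 22.6 22.8 23.4]
top 0
```

>>> {"api": "play_rows", "payload": {"dp": [[0, 0, -4], [0, 0, -4], [0, 0, -2], [0, 0, 0]], "yaw": [0, 0, 0, 0]}}

```text
t: 7.08
ee_pos: [475.7, 141.5, -17.2]
orientation: [-2.218, -2.224, 0.002]
ft_force: [-0.7, -0.1, 0.9]
width: 59.8
grasp_force: 0.0
```

>>> {"api": "play_rows", "payload": {"dp": [[0, 0, 0], [0, 0, 0], [0, 0, 0], [0, 0, 0], [0, 0, 0], [0, 0, 0]], "yaw": [0, 0, 0, 0, 0, 0], "gripper": 0.58}}

```text
t: 7.58
ee_pos: [476.3, 141.6, -16.5]
orientation: [2.218, 2.225, 0.0]
ft_force: [-0.7, -0.3, 0.5]
width: 38.9
grasp_force: 30.0
```

>>> {"api": "play_rows", "payload": {"dp": [[0, 0, 0], [0, 0, 0], [0, 0, 0], [0, 0, 0]], "yaw": [0, 0, 0, 0], "gripper": 0.32}}

```text
t: 7.92
ee_pos: [476.2, 141.6, -16.6]
orientation: [-2.218, -2.225, -0.0]
ft_force: [0.5, 0.3, -0.1]
width: 58.7
grasp_force: 0.0
```

>>> {"api": "play_rows", "payload": {"dp": [[0, 0, 0], [0, 0, 0], [0, 0, 0], [0, 0, 0], [0, 0, 0], [0, 0, 0], [0, 0, 0], [0, 0, 0]], "yaw": [-7, -7, -7, -7, -7, -7, -7, -7]}}

```text
t: 8.58
ee_pos: [476.1, 141.6, -16.7]
orientation: [-3.006, -0.914, 0.0]
ft_force: [0.0, -0.6, 0.1]
width: 60.3
grasp_force: 0.0
```

>>> {"api": "play_rows", "payload": {"dp": [[0, 0, 0], [0, 0, 0], [0, 0, 0], [0, 0, 0], [0, 0, 0], [0, 0, 0]], "yaw": [-7, -7, -7, -7, -6, 0]}}

```text
t: 9.08
ee_pos: [476.2, 141.6, -16.6]
orientation: [3.142, -0.001, -0.0]
ft_force: [0.0, 0.1, 0.3]
width: 59.5
grasp_force: 0.0
```

>>> {"api": "play_rows", "payload": {"dp": [[0, 0, 0], [0, 0, 0], [0, 0, 0], [0, 0, 0], [0, 0, 0], [0, 0, 0]], "yaw": [0, 0, 0, 0, 0, 0], "gripper": 0.58}}

```text
t: 9.58
ee_pos: [476.2, 141.6, -16.6]
orientation: [-3.142, -0.006, -0.0]
ft_force: [-0.4, 0.8, -0.3]
width: 39.6
grasp_force: 30.0
```

Run:
```python
from h import *
from scipy.spatial.transform import Rotation as R
np.set_printoptions(precision=2,suppress=True)
o=ctrl.get_obs(); M=R.from_rotvec(o['orientation']).as_matrix()
print(o['ee_pos'],np.degrees(np.arctan2(M[1,1],M[0,1])),o['width'],o['qpos'])
p=viewer.get_image('side'); save(p,'g.png',(260,200,360,290),6)
```

```text
[476.21 141.58 -16.61] -89.79602362961693 39.56902600558152 [ 0.27  0.6   2.01 -0.    0.53  1.83]
```

>>> {"api": "play_rows", "payload": {"dp": [[0, 0, 5], [0, 0, 15], [0, 0, 20], [0, 0, 25], [7, -20, 0], [12, -30, 0], [14, -37, 0], [14, -37, 0]], "yaw": [0, 0, 0, 0, 0, 0, 0, 0]}}

```text
t: 10.3
ee_pos: [523.6, 16.7, 49.1]
orientation: [-3.142, -0.008, -0.001]
ft_force: [1.1, 0.0, -1.3]
width: 39.8
grasp_force: 30.0
```

>>> {"api": "play_rows", "payload": {"dp": [[14, -37, 0], [14, -37, 0], [12, -32, 0], [8, -20, 0], [4, -10, 0], [0, 0, 0], [0, 0, 0]], "yaw": [0, 0, 0, 0, 0, 0, 0]}}

```text
t: 10.88
ee_pos: [574.5, -117.9, 48.2]
orientation: [-3.141, -0.004, 0.001]
ft_force: [-0.2, 0.8, -1.2]
width: 39.8
grasp_force: 30.0
```

Run:
```python
from h import *
np.set_printoptions(precision=2,suppress=True)
o=ctrl.get_obs(); print(o['ee_pos'],o['width'],o['grasp_force'],o['t'])
p=viewer.get_image('side'); C=cloud(p); np.savez('side1.npz',C=C,px=p['pixels'])
for n in ('ring_centre','plug_top','mould_base','mould_ring'):
    for r in models.landmark_of(p,n)[:3]: print(n,r)
save(p,'g.png',(270,150,370,225),8)
```

```text
[ 574.51 -117.93   48.21] 39.81928740483513 29.999893605709076 10.8833
ring_centre {'location': [267.8, 253.7], 'conf': 0.7}
ring_centre {'location': [336.3, 277.1], 'conf': 0.6}
ring_centre {'location': [314.6, 183.3], 'conf': 0.59}
plug_top {'location': [313.6, 197.4], 'conf': 0.86}
mould_base {'location': [312.9, 203.9], 'conf': 0.5}
mould_ring {'location': [334.2, 283.6], 'conf': 0.97}
mould_ring {'location': [324.7, 250.0], 'conf': 0.8}
mould_ring {'location': [268.0, 260.1], 'conf': 0.53}
```

View pics/g.png

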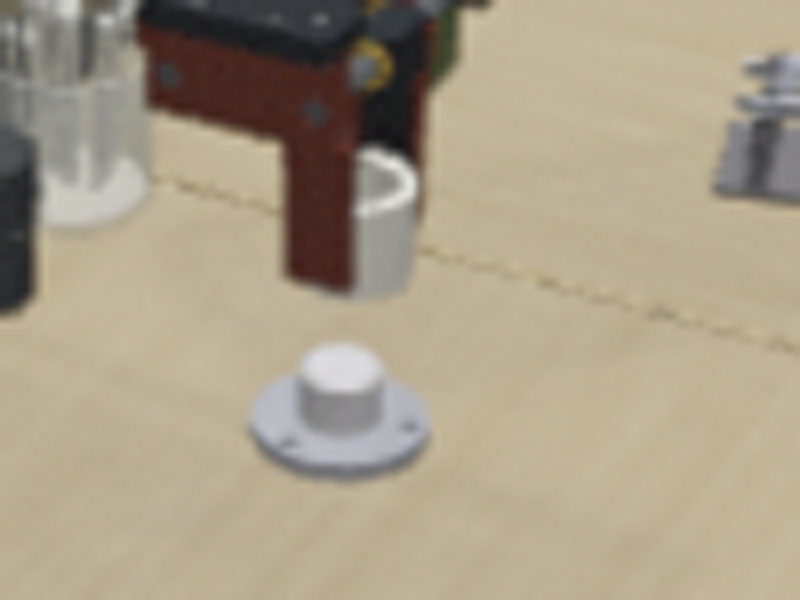

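Run:
```python
from h import *
np.set_printoptions(precision=2,suppress=True)
from scipy.optimize import least_squares
p=viewer.get_image('side'); a=np.linspace(0,2*np.pi,181)
def ext(x,y,r,z):
    q=proj(p,np.c_[x+r*np.cos(a),y+r*np.sin(a),0*a+z]); return np.r_[q.min(0),q.max(0)] # umin vmin umax vmax
zb=48.2+16.6
e=lambda x,y,b:(ext(x,y,20,zb+34),ext(x,y,20,zb)); print('ring pred top/bot',*e(574.5,-117.9,0),'obs right 322.0, back-top 168.5, front-bot 187.1')
px=p['pixels'].astype(float)
# foot outline subpixel: saturation-like measure r-b (desk brown vs grey)
d=px[...,0]-px[...,2]
def edge(line,th=None):
    lo,hi=line.min(),line.max(); th=(lo+hi)/2; s=line>th; i=np.nonzero(s[1:]!=s[:-1])[0]; return [round(float(k+(th-line[k])/(line[k+1]-line[k])),2) for k in i]
for v in (201,202,203,204,205): print(v,'foot cols',[x+290 for x in edge(d[v,290:335])])
for u in (309,311,312,313,315,317): print(u,'foot rows',[x+195 for x in edge(d[195:220,u])], 'top', [x+185 for x in edge(d[186:200,u])])
for v in (176,178,180,182): print(v,'ring right',[x+312 for x in edge(d[v,312:330])])
for u in (316,318,320): print(u,'ring bot',[x+178 for x in edge(d[178:194,u])])
def f(X):
    F=ext(X[0],X[1],30,8);G=ext(X[0],X[1],30,0);T=ext(X[0],X[1],14,17)
    return [F[0]-301.1,F[2]-323.75,G[3]-209.7,T[0]-307.2,T[2]-318.0, ext(X[0],X[1],11.5,28)[1]-192.7]
s=least_squares(f,[575,-119]); print('plug fit',s.x,s.fun)
```

```text
ring pred top/bot [306.03 168.45 321.71 176.07] [305.78 179.86 321.25 187.68] obs right 322.0, back-top 168.5, front-bot 187.1
201 foot cols [300.81, 323.0]
202 foot cols [300.58, 323.39]
203 foot cols [300.67, 323.32]
204 foot cols [301.06, 323.12]
205 foot cols [301.55, 322.65999999999997]
309 foot rows [209.33] top [192.05]
311 foot rows [209.48] top [191.54]
312 foot rows [209.6] top [191.36]
313 foot rows [209.62] top [185.25, 191.42]
315 foot rows [209.41] top [186.05, 192.05]
317 foot rows [208.98] top [185.44, 193.63]
176 ring right [313.27, 321.46]
178 ring right [313.32, 321.24]
180 ring right [313.5, 321.15]
182 ring right [312.95, 321.17]
316 ring bot [187.0]
318 ring bot [186.57]
320 ring bot [185.31]
plug fit [ 578.02 -122.14] [ 0.06  0.02  0.21  0.06 -0.15 -0.22]
```

Run:
```python
from h import *
np.set_printoptions(precision=2,suppress=True)
from scipy.optimize import least_squares
p=viewer.get_image('side'); a=np.linspace(0,2*np.pi,181)
def ext(x,y,r,z):
    q=proj(p,np.c_[x+r*np.cos(a),y+r*np.sin(a),0*a+z]); return np.r_[q.min(0),q.max(0)]
def f(X):
    F=ext(X[0],X[1],30,8);G=ext(X[0],X[1],30,0);T=ext(X[0],X[1],14,17)
    return [F[0]-300.6,F[2]-323.4,G[3]-209.62,T[0]-306.75,T[2]-317.55, ext(X[0],X[1],11.5,28)[1]-191.5]
s=least_squares(f,[575,-119]); print('plug fit',s.x,s.fun)
def g(X):
    T=ext(X[0],X[1],20,64.8+34);B=ext(X[0],X[1],20,64.8)
    return [(T[2]+B[2])/2-321.25,B[3]-187.1,T[1]-168.0]
s=least_squares(g,[575,-119]); print('ring fit',s.x,s.fun)
```

```text
plug fit [ 580.39 -124.31] [ 0.15 -0.09 -0.35  0.08 -0.15  0.39]
ring fit [ 576.18 -120.05] [ 0.    0.05 -0.05]
```

>>> {"api": "play_rows", "payload": {"dp": [[4, -4, -10], [0, 0, -12], [0, 0, -8], [0, 0, 0], [0, 0, 0]], "yaw": [0, 0, 0, 0, 0]}}

```text
t: 11.65
ee_pos: [578.2, -122.2, 17.0]
orientation: [-3.141, -0.005, 0.004]
ft_force: [-0.3, 0.0, -0.3]
width: 39.8
grasp_force: 30.0
```

Run:
```python
from h import *
np.set_printoptions(precision=2,suppress=True)
from scipy.optimize import least_squares
p=viewer.get_image('side'); a=np.linspace(0,2*np.pi,181); ee=ctrl.get_obs()['ee_pos']; print(ee)
def ext(x,y,r,z):
    q=proj(p,np.c_[x+r*np.cos(a),y+r*np.sin(a),0*a+z]); return np.r_[q.min(0),q.max(0)]
zb=ee[2]+16.6
print('ring pred at ee',ext(ee[0],ee[1],20,zb+34),ext(ee[0],ee[1],20,zb)); print('at 578.6,-122.2',ext(578.6,-122.2,20,zb))
px=p['pixels'].astype(float);d=px[...,0]-px[...,2]
def edge(line):
    th=(line.min()+line.max())/2; s=line>th; i=np.nonzero(s[1:]!=s[:-1])[0]; return [round(float(k+(th-line[k])/(line[k+1]-line[k])),2) for k in i]
for v in range(184,197,2): print(v,'ring right',[x+312 for x in edge(d[v,312:330])])
print('foot',[[x+290 for x in edge(d[v,290:335])] for v in (201,202,203)])
save(p,'i.png',(280,160,345,215),12)
```

```text
[ 578.71 -122.37   17.66]
ring pred at ee [305.14 177.59 320.57 185.33] [304.91 188.71 320.14 196.63]
at 578.6,-122.2 [304.92 188.75 320.15 196.67]
184 ring right [312.53, 320.58]
186 ring right [312.65, 320.5]
188 ring right [312.5, 320.39]
190 ring right [312.58, 320.33]
192 ring right [312.64, 320.13]
194 ring right [312.5, 319.5]
196 ring right [317.82]
foot [[300.76, 323.02], [300.6, 323.39], [300.62, 323.36]]
```

View pics/i.png

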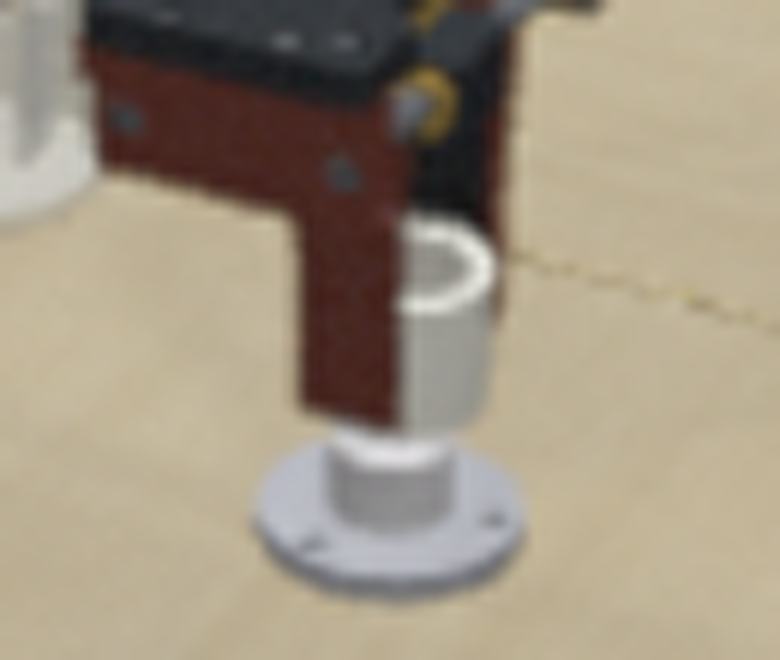

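>>> {"api": "play_rows", "payload": {"dp": [[0.5, 0, -2], [0, 0, -2], [0, 0, -2], [0, 0, -2], [0, 0, -2], [0, 0, 0]], "yaw": [0, 0, 0, 0, 0, 0]}}

```text
t: 12.2
ee_pos: [579.7, -122.2, 8.7]
orientation: [-3.141, -0.004, 0.0]
ft_force: [-0.9, 1.0, 4.9]
width: 39.8
grasp_force: 30.0
```

>>> {"api": "play_rows", "payload": {"dp": [[0, 0, -1.5], [0, 0, -1.5], [0, 0, 0]], "yaw": [0, 0, 0]}}

```text
t: 12.45
ee_pos: [579.0, -121.7, 5.1]
orientation: [-3.141, -0.004, 0.002]
ft_force: [-2.0, 4.7, 2.3]
width: 39.8
grasp_force: 30.0
```

>>> {"api": "play_rows", "payload": {"dp": [[-0.3, 0.7, -1.5], [0, 0, -2], [0, 0, -2], [0, 0, -2], [0, 0, 0]], "yaw": [0, 0, 0, 0, 0]}}

```text
t: 12.87
ee_pos: [579.0, -121.6, -2.7]
orientation: [-3.141, -0.005, 0.001]
ft_force: [-1.8, 4.2, -2.0]
width: 40.1
grasp_force: 30.0
```

>>> {"api": "play_rows", "payload": {"dp": [[0, 0.6, -2], [0, 0, -2], [0, 0, -1.5], [0, 0, -0.5], [0, 0, 0]], "yaw": [0, 0, 0, 0, 0]}}

```text
t: 13.28
ee_pos: [579.2, -121.2, -8.4]
orientation: [3.142, 0.005, -0.0]
ft_force: [-2.0, 0.3, -0.6]
width: 40.1
grasp_force: 30.0
```

>>> {"api": "play_rows", "payload": {"dp": [[0, 0, -0.7], [0, 0, -0.7], [0, 0, 0]], "yaw": [0, 0, 0]}}

```text
t: 13.53
ee_pos: [579.3, -121.2, -8.7]
orientation: [3.141, 0.005, -0.0]
ft_force: [-4.7, 1.2, 8.9]
width: 40.0
grasp_force: 30.0
```

>>> {"api": "play_rows", "payload": {"dp": [[0, 0, 0], [0, 0, 0], [0, 0, 0], [0, 0, 0], [0, 0, 5], [0, 0, 15], [0, 0, 30], [0, 0, 40]], "yaw": [0, 0, 0, 0, 0, 0, 0, 0], "gripper": 0.32}}

```text
t: 14.2
ee_pos: [577.2, -120.6, 79.2]
orientation: [-3.14, -0.005, 0.008]
ft_force: [-0.0, -0.3, 0.7]
width: 59.9
grasp_force: 0.0
```

>>> {"api": "play_rows", "payload": {"dp": [[-10, -26, 30], [-10, -38, 0], [-10, -38, 0], [-10, -38, 0], [0, 0, 0]], "yaw": [7, 7, 0, 0, 0]}}

```text
t: 14.62
ee_pos: [538.7, -265.8, 111.5]
orientation: [3.116, 0.375, 0.002]
ft_force: [-0.6, -0.6, -0.8]
width: 59.6
grasp_force: 0.0
```

Run:
```python
from h import *
np.set_printoptions(precision=2,suppress=True)
o=ctrl.get_obs(); print(o['ee_pos'],o['ft_force'])
d=np.load('top.npz')
for c in ('top','side'):
    p=viewer.get_image(c); C=cloud(p); z=C[...,2]
    m=(np.hypot(C[...,0]-579,C[...,1]+121)<26)&(z>32)&(z<55); P=C[m]; print(c,'ring',len(P),P.mean(0) if len(P) else '', np.median(P[:,2]) if len(P) else '', cv2.minEnclosingCircle(P[:,:2].astype(np.float32)) if len(P) else '')
# tweezers from stored clouds
for c in ('top','side'):
    d=np.load(c+'.npz'); C=d['C']; px=d['px'].astype(int)
    m=(np.abs(C[...,0]-465)<110)&(np.abs(C[...,1]+375)<60)&(C[...,2]>33)&(C[...,2]<50)
    P=C[m][:,:2]; th=np.radians(14.5); R=np.array([[np.cos(th),np.sin(th)],[-np.sin(th),np.cos(th)]])
    Q=(P-[473,-375])@R.T
    print(c,'s range',Q[:,0].min(),Q[:,0].max())
    for s in range(-95,75,10):
        q=Q[(Q[:,0]>=s)&(Q[:,0]<s+10),1]
        if len(q): print(s+5, np.sort(q))
    # plate
    m=(np.abs(C[...,0]-473)<80)&(np.abs(C[...,1]+373)<55)&(C[...,2]>3.5)&(C[...,2]<8.5)&(np.ptp(px,axis=-1)<25)
    print('plate',cv2.minAreaRect(C[m][:,:2].astype(np.float32)))
```

```text
[ 538.75 -265.76  111.49] [-0.63 -0.57 -0.77]
top ring 81 [ 579.06 -122.82   40.4 ] 40.80605578393488 ((579.1300048828125, -123.51649475097656), 20.20631217956543)
side ring 119 [ 577.39 -118.97   38.59] 38.97608337136808 ((577.7816162109375, -119.73572540283203), 22.729957580566406)
top s range -89.39701043988742 61.342742042781204
-90 [-7.32 -3.39 -2.32 -1.98 -0.03  1.9   1.99  2.73]
-80 [-7.86 -7.01 -6.95 -5.49 -5.2  -4.49 -3.45 -3.43 -3.25 -2.21 -1.17 -1.
 -0.01  0.35  0.58  1.45  2.12  2.72  2.77  3.23]
-70 [-9.92 -8.97 -8.82 -7.48 -6.63 -5.28 -4.52 -4.45 -4.44 -3.5  -3.14  0.43
  0.94  1.09  2.55  3.13  3.31  3.74  3.82  3.84  4.28  4.33  4.99]
-60 [-12.39 -11.03 -10.84 -10.41  -9.89  -9.34  -9.25  -9.15  -7.25   2.8
   5.21   5.45   5.79   5.84   6.56   7.16   7.85]
-50 [-25.81 -24.45 -14.14 -13.42 -13.19 -11.94 -11.78 -10.85  -9.79   1.64
   6.47   8.27   8.62   9.92  10.11  25.66  26.71  27.61]
-40 [-16.69 -14.9  -13.97 -13.31 -12.47 -12.15 -11.93   8.1    9.67  10.45
  11.07  11.14  11.98  12.49  14.18  28.76]
-30 [-19.08 -16.64 -15.94 -15.81 -15.21 -15.02 -14.83 -14.74  11
[... 2536 characters left out ...]
17.13  19.78  20.02  21.37  23.05]
20 [-18.74 -16.43 -15.81 -14.19 -14.05 -13.32 -13.19  14.4   14.56  16.37
  17.45  18.43  18.89  20.22  22.17  24.16]
30 [-21.64 -18.95 -16.38 -13.21 -12.39  12.54  16.01  18.46  18.97  20.41
  25.65]
40 [-15.2  -15.16 -12.93 -10.75  -7.77  -4.1   -2.82  -1.32  -0.92   4.36
   9.71  10.25  11.12  13.78  14.4   15.51  15.79  18.61  19.23  21.8
  22.83]
50 [-21.59 -20.83 -20.64 -15.14 -12.23 -10.92  -9.48  -9.3   13.44  13.57
  13.74  14.02  14.95  15.08  17.99  19.21  19.23  21.05  22.49  24.21
  27.17  27.93]
60 [-10.57  -6.79  16.11  17.36  17.86]
plate ((473.34124755859375, -370.1131896972656), (127.10382080078125, 62.230506896972656), 15.767638206481934)
```

>>> {"api": "play_rows", "payload": {"dp": [[-15, -27, 0], [-20, -35, 0], [-15, -27, 0], [-9, -17, -10], [0, 0, -40], [0, 0, -35], [0, 0, 0]], "yaw": [1, 0, 0, 0, 0, 0, 0]}}

```text
t: 15.3
ee_pos: [477.2, -362.0, 19.6]
orientation: [-3.107, -0.409, 0.012]
ft_force: [-1.6, 0.7, 0.1]
width: 59.8
grasp_force: 0.0
```

Run:
```python
from h import *
np.set_printoptions(precision=1,suppress=True)
d=np.load('top.npz'); C=d['C']
th=np.radians(14.5); R=np.array([[np.cos(th),np.sin(th)],[-np.sin(th),np.cos(th)]])
m=(C[...,2]>28)&(C[...,2]<60); P=C[m]; Q=np.c_[(P[:,:2]-[473,-375])@R.T,P[:,2]]
b=Q[(np.abs(Q[:,1])<9)&(Q[:,0]>20)&(Q[:,0]<75)]; print('bar s',np.sort(b[:,0]),b[:,2].mean())
e=Q[(np.abs(np.abs(Q[:,1])-26)<4)&(np.abs(Q[:,0])<75)]; print('ears',e[np.argsort(e[:,0])].tolist())
o=ctrl.get_obs(); ee=o['ee_pos']; print(ee,o['orientation'])
from tip import fingers
p=viewer.get_image('side'); F=fingers(p,ee); print(len(F),np.sort(F[:,2])[:8]); 
L=F[F[:,2]<75]; print(((L[:,:2]-ee[:2])@R.T).min(0),((L[:,:2]-ee[:2])@R.T).max(0))
save(p,'j.png',(330,120,430,195),8)
```

```text
bar s [38.4 38.4 38.9 39.4 39.8 40.2 40.5 40.8 40.9 41.4 42.2 42.8 42.9 43.2
 43.5 43.9 44.2 44.7 45.2 45.3 45.8 46.  46.5 46.9 47.8 48.4 49.6 49.7
 50.2 50.3 51.  51.6 52.3 52.9 54. ] 36.512902777454784
ears [[-50.409103154426916, 25.66034050140011, 35.54990814127268], [-50.174776518615666, -25.180370173103345, 30.845357172047215], [-49.840211588387106, 27.61345168034857, 33.66391800860106], [-47.513418194000955, -24.44689725086119, 35.22069673474425], [-47.4024639775305, 26.710483456544818, 33.20068793551036], [-47.03715495516946, -23.397079853105925, 30.95712186023343], [-45.75629352560671, 22.283167336706196, 29.407007412426424], [-45.11830561519452, -25.80660344798805, 33.587134321708504], [-44.96416106178956, 25.779560959477887, 32.648549155555315], [-44.48615101592659, -23.517504071320264, 32.89119341252683], [-44.24375273024263, 28.764592751769285, 34.215968844528106], [-42.586711784497936, 24.338241178515418, 30.394115051975746], [46.49166442880018, 25.401385364181603, 34.55595104836118], [47.314378463048094, -25.25493618865347, 32.64923118491117], [48.101640688290274, -23.513898021613226, 30.261007134074475], [49.08648589755166, 24.252783900878054, 33.330862050081805], [49.909668904716725, 25.902428568070814, 30.283314986376467], [49.91933927609047, -26.47322208128554, 31.472895843080323], [50.472698211746334, -23.162703918460114, 33.604542243564424], [51.66245527977914, 23.251439739988612, 32.60456026458826], [52.39815662367047, 25.420341628961015, 31.29684964365606], [52.85524270352409, -22.969529335730765, 36.48051472323016]]
[ 477.2 -362.    19.6] [-3.1 -0.4  0. ]
98 [46.5 48.2 49.6 49.7 49.8 50.3 50.4 51.1]
[-10.9 -32.1] [ 9.8 45.3]
```

View pics/j.png

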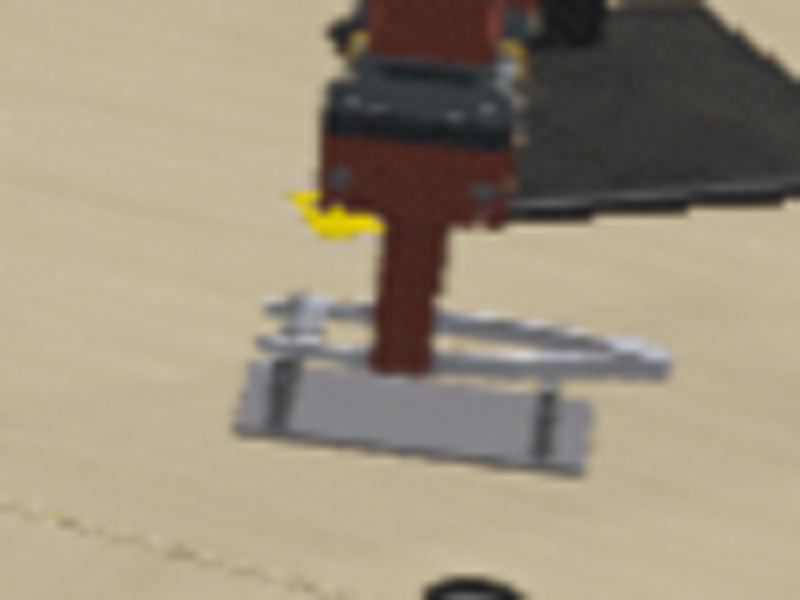

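>>> {"api": "play_rows", "payload": {"dp": [[3, -9, 0], [0, 0, 0], [0, 0, -8], [0, 0, -10], [0, 0, -8], [0, 0, -4], [0, 0, 0]], "yaw": [0, 0, 0, 0, 0, 0, 0]}}

```text
t: 15.93
ee_pos: [482.9, -374.2, -5.8]
orientation: [-3.113, -0.409, 0.002]
ft_force: [0.1, 0.6, 0.0]
width: 59.8
grasp_force: 0.0
```

>>> {"api": "play_rows", "payload": {"dp": [[0, 0, 0], [0, 0, 0], [0, 0, 0], [0, 0, 0], [0, 0, 0], [0, 0, 0]], "yaw": [0, 0, 0, 0, 0, 0], "gripper": 0.6}}

```text
t: 16.43
ee_pos: [483.9, -375.1, -4.3]
orientation: [3.114, 0.409, 0.001]
ft_force: [-0.3, -0.2, 0.2]
width: 35.0
grasp_force: 3.7
```

>>> {"api": "play_rows", "payload": {"dp": [[0, 0, 0], [0, 0, 0], [-3, -0.7, -3], [0, 0, -2], [0, 0, 0], [0, 0, 0]], "yaw": [0, 0, 0, 0, 0, 0], "gripper": 0.5}}

```text
t: 16.93
ee_pos: [480.4, -375.6, -9.9]
orientation: [-3.114, -0.409, 0.001]
ft_force: [-1.0, -0.7, 0.5]
width: 43.7
grasp_force: 0.0
```

>>> {"api": "play_rows", "payload": {"dp": [[0, 0, 0], [0, 0, 0], [0, 0, 0], [0, 0, 0], [0, 0, 0], [0, 0, 0]], "yaw": [0, 0, 0, 0, 0, 0], "gripper": 0.65}}

```text
t: 17.43
ee_pos: [480.7, -375.7, -9.5]
orientation: [3.115, 0.409, 0.0]
ft_force: [-0.7, -0.7, -0.1]
width: 30.7
grasp_force: 5.2
```

>>> {"api": "play_rows", "payload": {"dp": [[0, 0, 0], [0, 0, 0], [0, 0, 0], [0, 0, 0], [0, 0, 0]], "yaw": [0, 0, 0, 0, 0], "gripper": 0.68}}

```text
t: 17.85
ee_pos: [480.7, -375.7, -9.5]
orientation: [3.115, 0.409, 0.0]
ft_force: [0.3, -0.3, -0.5]
width: 28.3
grasp_force: 6.2
```

>>> {"api": "play_rows", "payload": {"dp": [[0, 0, 3], [0, 0, 6], [0, 0, 10], [0, 0, 15], [0, 0, 15], [0, 0, 0], [0, 0, 0], [0, 0, 0]], "yaw": [0, 0, 0, 0, 0, 0, 0, 0]}}

```text
t: 18.52
ee_pos: [480.6, -375.6, 39.5]
orientation: [3.115, 0.409, 0.0]
ft_force: [0.3, 0.2, -1.5]
width: 28.3
grasp_force: 6.2
```

Run:
```python
from h import *
np.set_printoptions(precision=1,suppress=True)
o=ctrl.get_obs(); ee=o['ee_pos']; print(o['t'],ee,o['width'],o['grasp_force'])
p=viewer.get_image('side'); t=viewer.get_image('top')
for q in (p,t):
    for n in ('tip_left','tip_right','tweezers_grip'):
        for r in models.landmark_of(q,n)[:2]: print(n,r,at_z(q,r['location'],ee[2]+45))
C=cloud(p); px=p['pixels'].astype(int)
m=(np.abs(C[...,0]-480)<110)&(np.abs(C[...,1]+375)<60)&(np.abs(C[...,2]-ee[2]-45)<14)&(np.ptp(px,axis=-1)<35)&(px.min(-1)>80)
P=C[m]; th=np.radians(14.5); R=np.array([[np.cos(th),np.sin(th)],[-np.sin(th),np.cos(th)]])
Q=np.c_[(P[:,:2]-ee[:2])@R.T,P[:,2]]; print(len(Q))
for s in range(-110,80,15):
    q=Q[(Q[:,0]>=s)&(Q[:,0]<s+15)]
    if len(q): print(s,len(q),q.mean(0),q.min(0),q.max(0))
f=lambda a,b:cv2.resize(a['pixels'][b[1]:b[3],b[0]:b[2],::-1],(400,480),interpolation=cv2.INTER_CUBIC)
cv2.imwrite('pics/k.png',np.hstack([f(p,(335,110,405,194)),f(t,(410,185,480,269))]))
```

```text
18.5167 [ 480.6 -375.6   39.5] 28.30110060843943 6.155271381139755
tip_left {'location': [362.8, 145.2], 'conf': 0.47} [ 532.6 -354.6   84.5]
tip_right {'location': [364.5, 143.0], 'conf': 0.78} [ 533.6 -370.8   84.5]
tip_right {'location': [387.0, 205.7], 'conf': 0.39} [362.7 -79.1  84.5]
tweezers_grip {'location': [383.4, 148.2], 'conf': 0.47} [ 473.4 -365.8   84.5]
tip_left {'location': [200.9, 250.3], 'conf': 0.47} [424.9 237.3  84.5]
tip_right {'location': [444.5, 206.6], 'conf': 0.6} [ 534.3 -370.4   84.5]
251
-110 1 [-96.6   3.2  90. ] [-96.6   3.2  90. ] [-96.6   3.2  90. ]
-95 28 [-87.1   5.8  86.7] [-95.   -7.8  80. ] [-80.1  13.   93.8]
-80 31 [-72.4   4.4  86.3] [-79.7  -6.4  78.6] [-65.1  11.8  93.2]
-65 28 [-56.9   3.   85.8] [-63.6 -10.6  81.2] [-50.5  17.   90.1]
-50 34 [-42.3   1.5  84.3] [-49.6 -15.8  79. ] [-35.2  18.6  90.3]
-35 35 [-27.4   3.1  84.4] [-34.8 -14.6  77.7] [-20.1  18.9  90.2]
-20 22 [-15.5   1.3  85. ] [-19.5 -17.   79.3] [-11.8  26.   93.4]
10 22 [18.1 -1.9 83.6] [ 13.2 -15.2  79.1] [24.5 15.  89.6]
25 32 [31.8  7.2 88.5] [ 25.  -13.7  79.8] [39.9 28.9 95.3]
40 18 [46.5  1.5 84.7] [ 40.6 -11.4  80.6] [52.8 11.6 92.2]
```

View pics/k.png

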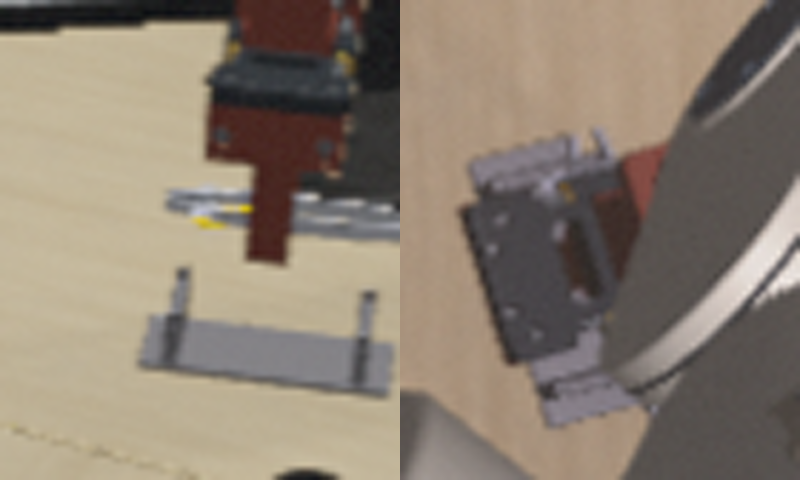

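The tweezers are held level at z≈84 with the tips at about (533,-362). The rest is empty, with the tweezers above it in the side view at about pixel (365,145). Now carrying them to the plug axis.

>>> {"api": "play_rows", "payload": {"dp": [[2, 10, 5], [4, 20, 5], [5, 28, 0], [5, 28, 0], [5, 28, 0], [5, 28, 0], [5, 28, 0], [5, 25, 0]], "yaw": [0, 0, 0, 0, 0, 0, 0, 0]}}

```text
t: 19.58
ee_pos: [516.6, -178.5, 49.8]
orientation: [-3.115, -0.409, 0.0]
ft_force: [0.4, 0.3, -0.8]
width: 28.1
grasp_force: 6.1
```

>>> {"api": "play_rows", "payload": {"dp": [[4, 20, 0], [3, 15, 0], [2, 8, 0], [1, 3, 0], [0, 0, 0], [0, 0, 0], [0, 0, 0]], "yaw": [0, 0, 0, 0, 0, 0, 0]}}

```text
t: 20.17
ee_pos: [526.6, -135.4, 49.5]
orientation: [3.115, 0.408, 0.0]
ft_force: [0.4, 0.2, -1.3]
width: 28.5
grasp_force: 6.1
```

```bash
cat > chk.py <<'E'
from h import *
np.set_printoptions(precision=1,suppress=True)
o=ctrl.get_obs(); ee=o['ee_pos']; print(o['t'],ee,o['width'],o['grasp_force'],o['ft_force'])
p=viewer.get_image('side'); t=viewer.get_image('top')
for q,k in ((p,'side'),(t,'top')):
    for n in ('tip_left','tip_right'):
        for r in models.landmark_of(q,n)[:2]: print(k,n,r,at_z(q,r['location'],ee[2]+45))
    for r in models.landmark_of(q,'ring_centre')[:5]: print(k,'ring',r,at_z(q,r['location'],25))
C=cloud(p); px=p['pixels'].astype(int); z=C[...,2]
th=np.radians(14.7); R=np.array([[np.cos(th),np.sin(th)],[-np.sin(th),np.cos(th)]])
m=(np.hypot(C[...,0]-ee[0],C[...,1]-ee[1])<115)&(np.abs(z-ee[2]-45)<13)&(np.ptp(px,axis=-1)<35)&(px.min(-1)>80)
P=C[m];Q=np.c_[(P[:,:2]-ee[:2])@R.T,P[:,2]]
for s in range(-110,80,15):
    q=Q[(Q[:,0]>=s)&(Q[:,0]<s+15)]
    if len(q): print(s,len(q),np.median(q,0),q.min(0),q.max(0))
E
python3 chk.py
```

```text
20.1667 [ 526.6 -135.4   49.5] 28.497010677247978 6.125442087650299 [ 0.4  0.2 -1.3]
side tip_left {'location': [314.3, 173.7], 'conf': 0.51} [ 573.4 -118.4   94.5]
side tip_right {'location': [314.1, 173.6], 'conf': 0.7} [ 574.1 -118.6   94.5]
side ring {'location': [324.0, 242.6], 'conf': 0.85} [464.1  49.2  25. ]
side ring {'location': [313.1, 197.5], 'conf': 0.72} [ 573.  -114.8   25. ]
side ring {'location': [334.6, 276.8], 'conf': 0.62} [393.5 146.7  25. ]
top tip_right {'location': [199.9, 250.4], 'conf': 0.25} [424.3 236.7  94.5]
top ring {'location': [279.8, 235.3], 'conf': 0.69} [467.   48.4  25. ]
top ring {'location': [247.9, 205.9], 'conf': 0.57} [545.4 135.1  25. ]
top ring {'location': [245.1, 262.7], 'conf': 0.48} [395.4 137.9  25. ]
-110 8 [-96.7   5.6  97.3] [-98.4  -3.2  90.2] [-95.4   9.7 100.1]
-95 35 [-86.1   6.5  97.6] [-94.8  -3.8  89.1] [-80.1  12.5 102.5]
-80 37 [-72.1   6.8  95.6] [-79.9  -8.8  86.9] [-65.6  10.8 102.4]
-65 40 [-56.6  -5.5  94. ] [-64.2 -11.2  88.3] [-50.8  16.4 100. ]
-50 43 [-41.7   8.8  94.5] [-48.9 -13.6  87.7] [-35.3  16.  100.9]
-35 45 [-27.6   7.9  94.8] [-34.7 -14.7  88.2] [-20.1  17.1 101.1]
-20 34 [-13.8  -8.6  95.4] [-20.  -20.3  83.7] [ -8.8  23.1 103.5]
10 22 [18.4  9.8 94.5] [ 12.4 -13.   90.1] [ 24.9  16.9 100. ]
25 40 [31.1  9.  99.3] [ 25.6 -11.7  89.6] [ 39.7  28.  104.5]
40 28 [47.1  0.1 94.8] [ 40.2 -10.2  89.8] [53.4 12.1 98.3]
```

>>> {"api": "play_rows", "payload": {"dp": [[1.5, 1, -4], [0, 0, -7], [0, 0, -7], [0, 0, -3], [0, 0, 0], [0, 0, 0], [0, 0, 0], [0, 0, 0]], "yaw": [0, 0, 0, 0, 0, 0, 0, 0]}}

```text
t: 21.23
ee_pos: [528.4, -133.7, 28.7]
orientation: [3.115, 0.409, 0.001]
ft_force: [0.4, -0.5, -1.2]
width: 28.2
grasp_force: 6.1
```

>>> {"api": "play_rows", "payload": {"dp": [[0, 0, 0], [0, 0, 0], [0, 0, 0], [0, 0, 0], [0, 0, 0], [0, 0, 0], [0, 0, 0], [0, 0, 0]], "yaw": [0, 0, 0, 0, 0, 0, 0, 0]}}

```text
t: 21.9
ee_pos: [528.2, -133.7, 28.5]
orientation: [-3.115, -0.409, 0.0]
ft_force: [-0.1, 0.0, -1.6]
width: 28.3
grasp_force: 6.1
```

>>> {"api": "play_rows", "payload": {"dp": [[0, 0, 0], [0, 0, 0], [0, 0, 0], [0, 0, 0], [0, 0, 0], [0, 0, 0], [0, 0, 0], [0, 0, 0]], "yaw": [0, 0, 0, 0, 0, 0, 0, 0]}}

```text
t: 22.57
ee_pos: [528.2, -133.7, 28.5]
orientation: [3.115, 0.409, -0.0]
ft_force: [0.1, -0.8, -1.2]
width: 28.4
grasp_force: 6.1
```

```bash
python3 chk.py
python3 - <<'E'
from h import *
# side view: columns of ring vs predicted at plug, height of ring
p=viewer.get_image('side'); C=cloud(p); z=C[...,2]; px=p['pixels'].astype(int)
m=(np.hypot(C[...,0]-578,C[...,1]+120)<25)&(z>14)&(z<50)&(px.min(-1)>110)&(np.ptp(px,axis=-1)<30)
v,u=np.nonzero(m); print('ring px',u.min(),u.max(),v.min(),v.max(), 'ztop',np.sort(z[m])[-8:])
a=np.linspace(0,6.3,90)
for h in (8,42): q=proj(p,np.c_[579.2+20*np.cos(a),-121.2+20*np.sin(a),0*a+h]); print(h,q.min(0),q.max(0))
E
```

```text
22.5667 [ 528.2 -133.7   28.5] 28.399997054824436 6.125508472323418 [ 0.1 -0.8 -1.2]
side tip_left {'location': [310.1, 181.5], 'conf': 0.44} [ 580.8 -110.4   73.5]
side tip_right {'location': [309.8, 179.6], 'conf': 0.77} [ 585.9 -118.8   73.5]
side ring {'location': [315.3, 196.7], 'conf': 0.75} [ 569.7 -121.1   25. ]
side ring {'location': [270.0, 254.6], 'conf': 0.61} [550.8 146.   25. ]
side ring {'location': [321.6, 245.3], 'conf': 0.53} [464.6  61.   25. ]
top tip_right {'location': [286.3, 145.3], 'conf': 0.25} [698.1  30.5  73.5]
top ring {'location': [279.5, 232.9], 'conf': 0.65} [473.3  49.3  25. ]
top ring {'location': [246.2, 262.8], 'conf': 0.53} [395.2 135.   25. ]
top ring {'location': [248.4, 204.6], 'conf': 0.45} [548.9 133.9  25. ]
-110 5 [-96.9   4.1  73.9] [-97.7   2.5  66.8] [-95.1   9.3  78.3]
-95 33 [-86.9   4.9  77. ] [-95.   -4.   69.5] [-80.3  12.   79.9]
-80 37 [-72.3   5.9  75. ] [-80.   -6.5  68.2] [-65.   12.9  80.8]
-65 41 [-57.2   7.7  73.3] [-64.7 -12.   67.1] [-50.   14.6  79.3]
-50 44 [-43.   -6.1  73. ] [-49.9 -12.3  67.2] [-35.1  16.5  79.9]
-35 44 [-27.1   0.9  73.8] [-34.9 -14.8  67.5] [-20.2  17.8  78.4]
-20 29 [-14.5  -8.2  74.3] [-19.3 -17.2  63.8] [-9.2 17.3 80.4]
10 22 [18.8 10.2 73.3] [ 12.2 -15.8  67.7] [24.5 16.2 78.1]
25 39 [31.6  9.4 78.5] [ 25.1 -12.5  67. ] [39.7 27.5 82.4]
40 28 [46.8  3.7 74.1] [ 40.1 -11.8  69.3] [52.9 11.5 79.9]
ring px 305 320 187 204 ztop [43.66314713 43.68239964 43.70734987 43.7322899  44.15428787 44.45063237
 44.64918087 45.30016548]
8 [304.37746229 197.25100931] [319.45004541 205.31103378]
42 [304.59595646 186.35557145] [319.87320856 194.24524283]
```

```bash
python3 -c "
from workcell import ticket
print(ticket.close_job())"
```

```text
the job is handed in; nothing more can be done
None
```

I handed the job in with the white ring seated and released on the foot. The tweezers are held steady and level at about the 8 mm gap (28.4 mm over the pads, 6.1 N), with the tips roughly 3 cm above the middle of the ring's mouth; no verdict came back.

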